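Lock the bottle tray on the lab shaker with its safety bolt

TASK

Lock the bottle tray on the bench shaker: with one fingertip press the flat spring catch down and keep it down while your other fingertip pushes the upright tab of the bolt beside it, until the bolt is fully home in the keeper on the tray. Then let go and come clear, so that the catch springs back up and holds the bolt there. Only touch and push: lift or carry nothing, and leave the two loose bottles and the tape roll where they stand.

Things in the scene. Friction and masses are not known exactly. Their poses are not given: they have to be found in the camera images.
- shaker: Fixed white benchtop shaker, level on the bench, place and yaw vary. Origin on the bench under the lock. x points across the lock from catch (x -42 mm) to bolt (x 40); y is the way the bolt slides home; z up. Aluminium platform 380 x 480 mm, top at z 90; black lock bed (x -72 to 72, y -140 to 95) top at z 94. Two bolt guides at y -112 and 72: 14 mm long in y, x 23 to 57, top z 131.
- keeper (a point): Mouth of the keeper, a dark steel block on the tray's wall that the bolt's end enters: shaker frame x 40, y 100, z 113 mm; block x 23 to 57, y 100 to 112, top z 134. Behind it (y 112 to 258, x -125 to 125) the tray with eight fixed amber bottles, tops at z 180. Axes as the shaker's
- bolt (a joint): Steel bolt's travel in m along shaker +y: 0 to 0.002 at the start (open), 0.040 at the end stop (home). Friction about 3 N. Bar at shaker x 32 to 48 mm, z 104 to 122. Teeth 13.3 mm apart on the catch's side: with the catch up its pawl blocks the bolt (2.7 mm play), also half-way; with the catch 0.006 or more down it is free. Let up within 2.5 mm of home, the catch springs up and locks it
- bolt_tab (a point): Centre of the face to push (the -y face) of the bolt's upright tab, moves with the bolt: a steel plate 8 mm thick along y, 38 mm wide (shaker x 22 to 60 mm), 36 mm tall (z 122 to 158). This point: x 41, y -34 plus bolt travel, z 140. Push along shaker +y. Axes as the shaker's. Behind it (-y), above z 122, the space is free for 70 mm
- catch (a joint): Depth of the spring catch in m: 0 when up, 0.009 when pressed to its stop; moves straight down. It takes about 4 N to begin and 8 N at the stop, and it springs back when let go
- catch_pad (a point): Centre of the top of the catch's flat ribbed steel pad, moves with it: 40 mm along shaker x (-62 to -22) by 110 mm along y (-80 to 30), top at z 142 mm when up, 133 when fully down; this point is at x -42, y -25. A pressing finger may slide along its length. Axes as the shaker's. Between the pad's and the tab's near edges lie 44 mm along x
- bottle_a: Loose amber bottle with an aluminium cap, 46 mm in diameter, 86 mm tall, standing on the platform beyond the bolt; origin at the centre of its underside. Leave alone
- bottle_b: A second bottle of the same kind, standing on the platform on the catch's side, near the corner away from the tray. Leave alone
- tape_roll: Loose roll of paper tape lying flat on the platform on the catch's side, 70 mm across, 22 mm tall; origin at the centre of its underside. Leave alone

How it is judged (in metres and radians):
On the way, in this order (a step that is already met when the one before it is completed fails the run):
1. the catch is pressed down by a finger, the bolt still open (value of joint catch above 0.005 m and contact force between the fingers and catch above 1 N and value of joint bolt below 0.008 m), for 0.1 s.
2. the bolt is past half-way with the catch still held down by a finger (value of joint bolt above 0.02 m and value of joint catch above 0.0045 m and contact force between the fingers and catch above 1 N), for 0.1 s.
3. the bolt is home (value of joint bolt above 0.037 m), for 0.1 s.
At the end, for the whole second after the job is handed in: The bolt is home (0.037 m or more of its 0.040 m), the catch has sprung back up (less than 0.002 m down), the robot is clear, and loose bottles and tape roll are within 25 mm of where they stood (value of joint bolt above 0.037 m and value of joint catch below 0.002 m and velocity of joint bolt below 0.005 m/s and distance of each of bottle_a, bottle_b, tape_roll from where it was at the start of the episode below 0.025 m); the robot touches nothing.
It fails at once if a loose bottle or the tape roll is lifted, carried or shoved more than 25 mm (distance of any of bottle_a, bottle_b, tape_roll from where it was at the start of the episode above 0.025 m).
It fails at once if a loose bottle is tipped over (angle between any of bottle_a, bottle_b's own z axis and vertical above 0.5 rad).
It also fails if it takes over 45 s, if anything falls off the work surface, if the arm or the gripper's body presses on something with over 40 N, if the wrist force passes 120 N, or if a joint passes its speed limit or range.

ROBOT

A 6-joint arm with a two-finger parallel gripper is mounted at the origin on the work surface. World frame = base frame: x ahead of the robot, y to its left, z up, the work surface at z = 0. Lengths are in mm, angles in rad, forces in N, time in s.
With the tool pointing down it reaches from about 250 to 775 mm from the base axis. Payload 4 kg.
Tool frame: the origin (TCP) lies between the finger pads; the fingertips stand 11 mm ahead of it and the grasp point (between the pads) lies 8 mm behind it; z points along the fingers, y is the line along which they close (so a half turn about z gives the same grasp; the last joint's range is limited). The gripper opens to 94 mm and grips with 3 to 60 N. Pads are 16 mm wide; open, the fingers measure 119 mm over their backs; the gripper's body (75 mm by 177 mm) begins 78 mm behind the grasp point.
Start: joints at [-1.237, 0.087, 1.371, -0, 1.684, -0.103], TCP at [232.673, -498.38, 216.506] pointing down, gripper open.
Joint ranges: [-3.1, 3.1], [-0.76, 2.03], [0.27, 2.55], [-1.08, 4.22], [0.17, 2.65], [-2.57, 2.57]. Speed limits (rad/s): [2.79, 2.79, 3.14, 3.14, 3.14, 3.14].

INTERFACE

Orientations are given as a rotation vector (axis times angle).
In Python, from plant import env, cams, models gives the robot as it stands.
- The arm moves only by the shell command python3 -m handwheel 'ROWS' [FORCE]. ROWS is JSON, a list that holds one entry, the list of rows, each a list of 5 numbers: the shift along the tool's x, y, z in cm, then the turn about the tool's z in rad, then the closure, from -1 (fully open) to 1 (shut). A call has 1 to 8 rows; each row shifts and turns the commanded pose from where the row before left it, along the tool's axes as they then stand; what a row does not reach is not made up. A row lasts 1/12 s, in which the tool goes at most 41.7 mm and 7.16 degrees, less where a joint would pass 70% of its speed; a pose out of reach is approached as far as the arm can. A call is refused whole if a number of a shift passes 4.17 or a number of a turn 0.125, either way. A call with a gripper value outside its range is refused whole. The fingers move at their own pace and stop on an object; FORCE is the grip in N (left out, the last holds). Time passes only in rows, so rows that do not move let the fingers close. It gives the time, the measured TCP pose, the force, the opening and the grip force at its end, in the units of the state.
- env.sense(): the state, without advancing time (a new reading comes with each control period).
- cams.capture(name): name is "side" or "top" or "wrist"; returns a dict with "frame" (420x560x3 uint8, red, green, blue), "mtx" (3x3 intrinsics, pixels), "k1" (the pictures are not rectified: a ray, as slopes to the right and down, at radius r is drawn at 1 + k1 r^2 times it, then the intrinsics apply), "eye" and "rotation" of the camera in the world; the wrist camera has in their place "tool_from_camera" (4x4, takes a point from camera to tool coordinates, whose origin is the TCP and whose axes are the flange's). Camera axes: x right, y down, z forward; pixel columns grow to the right and rows downward; lengths in mm; the calibration is good to about 2 mm. A picture is of the moment at which its call begins: read the wrist's pose just before it. There is no depth.
- env.hand_in(): hands the job in; it is judged then, once.
Trained networks look in a picture, given as the dict that the camera call returned (one of the last four; its "shot" number tells which), for a name from the list of things; names that differ only in an ending like _2 or _b are one class to them, and where a whole thing is asked for, a point or a joint stands for the part that bears it (a point fixed in the world has none). Each returns a list of dicts, best first, with "confidence" (0 to 1); they miss things now and then, are a little off and sometimes report something else, mostly with a low value. They report only what shows in the picture. A call takes as long as a camera call.
- models.boxes_of(query, picture): "centre" ([x, y, z] in mm, in world coordinates, good to about 4 mm: the middle of the surface that is visible of it).
The state is a dict: "t": time; "q": joint angles; "qd": joint speeds; "joint_torque": joint torques, N m; "tool_pos": TCP position; "eef_rot": TCP orientation; "force": force on the tool from outside, world axes, zero at the start; "ft_torque": the same for the moment, N m; "gripper_width": finger opening in mm; "finger_force": force on a finger pad.
Only numpy, scipy, OpenCV 4.12 (cv2) and the standard library are available. Lean on these libraries where they do the work, as an engineer would, in place of code of your own. Each camera call takes 0.05 s, during which the arm holds its last target. There are 200 camera calls.

## Working session

There is one attempt and no reset: what is moved stays moved. The work goes in short steps, Python scripts to look and compute and a shell command to move; the robot and the scene stay as the last step left them, time stands still between calls to the robot, and variables do not carry over. Pictures are saved under pics/ and viewed, at most 10 in all, crops included, and the job is handed in when it is done.

```bash
mkdir -p pics; ls; python3 - <<'E'
from plant import env,cams,models
import cv2
s=env.sense();print(s)
for n in("side","top"):
    p=cams.capture(n);cv2.imwrite(f"pics/{n}1.png",p["frame"][:,:,::-1])
    print(n,p["eye"],p["k1"])
    for q in("shaker","bolt_tab","catch_pad","bolt","catch","bottle_a","tape_roll"):
        print(q,[(([round(float(v)) for v in d["centre"]]),round(float(d["confidence"]),2)) for d in models.boxes_of(q,p)[:3]])
E
```

```text
pics
{'t': 0.0, 'q': array([-1.23708359e+00,  8.79403778e-02,  1.37223614e+00, -1.35980712e-05,
        1.68355877e+00, -1.03110627e-01]), 'qd': array([ 8.86773702e-04, -2.32779848e-03,  1.03600299e-03,  3.64400437e-05,
        1.45663045e-04, -9.90070489e-04]), 'joint_torque': array([ 7.75718809e-05, -3.40184927e+01, -3.02426863e+01,  7.18874834e-02,
        3.30779341e-02, -1.73894668e-04]), 'tool_pos': array([ 232.50345836, -497.87781408,  215.32131174]), 'eef_rot': array([-3.06488149e+00, -6.80254966e-01,  4.08012004e-04]), 'force': array([ 0.09658414, -0.23739117, -0.09476888]), 'ft_torque': array([ 0.0234362 , -0.01944284, -0.01156521]), 'finger_force': 0.0, 'gripper_width': 94.06043808502393}
side [ 518.47224744 -463.0749157   593.56265908] -0.04348242841453346
shaker [([511, -44, 87], 0.91)]
bolt_tab [([554, -10, 122], 0.69), ([641, 15, 143], 0.25)]
catch_pad [([478, -16, 143], 0.55)]
bolt [([559, -11, 120], 0.77)]
catch [([482, -19, 139], 0.75)]
bottle_a [([407, -189, 147], 0.77), ([637, 15, 141], 0.69), ([478, -20, 141], 0.63)]
tape_roll [([370, -36, 112], 0.95)]
top [410.0735945  -10.6739294  892.23560188] -0.03526168344548209
shaker [([495, 64, 90], 0.9)]
bolt_tab [([554, 1, 118], 0.98), ([630, 24, 146], 0.58)]
catch_pad [([481, -6, 142], 0.86), ([406, -171, 152], 0.16)]
bolt []
catch [([478, -4, 145], 0.64), ([554, -1, 121], 0.5)]
bottle_a [([632, 26, 146], 0.95), ([406, -168, 150], 0.63), ([495, 57, 94], 0.34)]
tape_roll [([370, -34, 111], 0.93)]
```

View pics/top1.png

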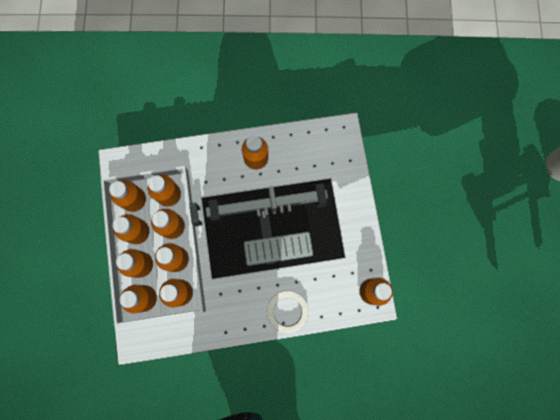

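View pics/side1.png

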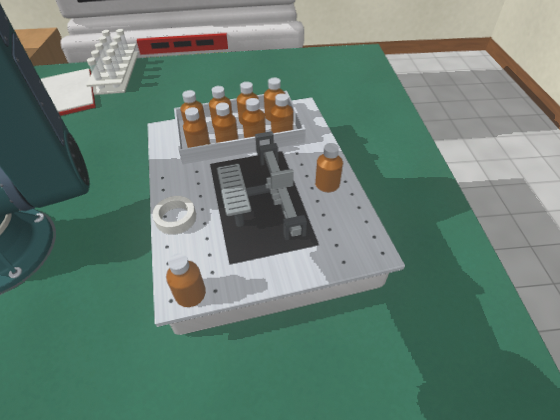

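The top view shows the black bed at about (203,197)–(345,257), with the pad near (278,247) and the tab near (272,197). The bolt slides toward the tray, which is image left and world +y. The side view agrees: tab near (282,178), pad near (233,190). Next I fit the shaker pose from the bed and platform edges.

```bash
cat > h.py <<'E'
import numpy as np,cv2
from scipy.optimize import least_squares
def proj(p,P):
    c=(np.asarray(P,float)-p["eye"])@np.asarray(p["rotation"])
    s=c[:,:2]/c[:,2:]; s=s*(1+p["k1"]*(s**2).sum(1,keepdims=True))
    return s@np.array(p["mtx"])[:2,:2].T+np.array(p["mtx"])[:2,2]
def S(v,P):
    c,s=np.cos(v[2]),np.sin(v[2]);P=np.asarray(P,float)
    return P@np.array([[c,s,0],[-s,c,0],[0,0,1]])+[v[0],v[1],0]
def box(x0,x1,y0,y1,z): return [[x0,y0,z],[x1,y0,z],[x1,y1,z],[x0,y1,z]]
E
python3 - <<'E'
from h import *
from plant import env,cams,models
ps={n:cams.capture(n) for n in("top","side")}
# bed corners (x-72,y-140),(72,-140),(-72,95) hand-read
M=[[-72,-140,94],[72,-140,94],[-72,95,94]]
top=np.array([[345,257],[331,180],[212,277]]);side=np.array([[235,258],[312,247],[211,158]])
for k,f in {"top":lambda v:(proj(ps["top"],S(v,M))-top).ravel(),"side":lambda v:(proj(ps["side"],S(v,M))-side).ravel()}.items():
    r=least_squares(f,[510,20,.13]);print(k,r.x,r.fun.round(1))
f=lambda v:np.r_[(proj(ps["top"],S(v,M))-top).ravel(),(proj(ps["side"],S(v,M))-side).ravel()]
v=least_squares(f,[510,20,.13]).x;print(v)
print("tab",S(v,[[41,-30,140]]),"pad",S(v,[[-42,-25,142]]))
out=[]
for n,(x,y) in (("top",(190,160)),("side",(190,110))):
    p=ps[n];im=cv2.resize(p["frame"][y:y+150,x-0:x+170,::-1],None,fx=3.5,fy=3.5,interpolation=cv2.INTER_CUBIC) if 0 else cv2.resize(p["frame"][y:y+150,x:x+160,::-1].copy(),None,fx=2.5*1,fy=2.5*1,interpolation=cv2.INTER_CUBIC)
    for b,c in((box(-72,72,-140,95,94),(0,0,255)),(box(-62,-22,-80,30,142),(0,255,0)),(box(22,60,-34,-26,158),(255,0,255)),(box(23,57,-119,-105,131),(255,255,0)),(box(23,57,65,79,131),(255,255,0))):
        q=((proj(p,S(v,b))-[x,y]+.5)*2.5*16).astype(int);cv2.polylines(im,[q],True,c,1,cv2.LINE_AA,4)
    out.append(im)
cv2.imwrite("pics/fit1.png",np.hstack(out))
E
```

```text
Traceback (most recent call last):
  File "h.py", line 5, in proj
    s=c[:,:2]/c[:,2:]; s=s*(1+p["k1"]*(s**2).sum(1,keepdims=True))
      ~^^^^^^
IndexError: too many indices for array: array is 1-dimensional, but 2 were indexed
```

The camera's `rotation` is a rotation vector, so I convert it to a matrix first.

```bash
sed -i 's/np.asarray(p\["rotation"\])/Rotation.from_rotvec(p["rotation"]).as_matrix()/; 1a from scipy.spatial.transform import Rotation' h.py
cat > fit.py <<'E'
from h import *
from plant import env,cams,models
ps={n:cams.capture(n) for n in("top","side")}
M=[[-72,-140,94],[72,-140,94],[-72,95,94]]
obs={"top":np.array([[345,257],[331,180],[212,277]]),"side":np.array([[235,258],[312,247],[211,158]])}
f=lambda v,ns=("top","side"):np.concatenate([(proj(ps[n],S(v,M))-obs[n]).ravel() for n in ns])
for ns in(("top",),("side",),("top","side")):
    r=least_squares(f,[510,20,.13],args=(ns,));v=r.x;print(ns,v.round(3),r.fun.round(1))
print("tab",S(v,[[41,-30,140]]),"pad",S(v,[[-42,-25,142]]))
out=[];k=2.5
for n,(x,y) in (("top",(190,160)),("side",(190,110))):
    p=ps[n];im=cv2.resize(p["frame"][y:y+150,x:x+160,::-1],None,fx=k,fy=k,interpolation=cv2.INTER_CUBIC)
    for b,c in((box(-72,72,-140,95,94),(0,0,255)),(box(-62,-22,-80,30,142),(0,255,0)),(box(22,60,-34,-26,158),(255,0,255)),(box(23,57,-119,-105,131),(255,255,0)),(box(23,57,65,79,131),(255,255,0))):
        q=((proj(p,S(v,b))-[x,y]+.5)*k*16).astype(int);cv2.polylines(im,[q],True,c,1,cv2.LINE_AA,4)
    out.append(im)
cv2.imwrite("pics/fit1.png",np.hstack(out))
E
python3 fit.py
```

```text
('top',) [5.13928e+02 1.51900e+01 1.49000e-01] [ 0.2  0.9  0.7 -1.7 -0.9  0.7]
('side',) [5.15013e+02 2.18770e+01 1.29000e-01] [-6.8  1.5  5.5 -4.3  1.8  2.6]
('top', 'side') [5.14281e+02 1.79050e+01 1.41000e-01] [-1.6  1.3 -0.4 -1.3 -2.9  0.  -6.2  3.9  6.3 -2.9  0.9  4.4]
tab [[559.08874185  -6.03745538 140.        ]] pad [[476.20948213 -12.74776889 142.        ]]
```

View pics/fit1.png

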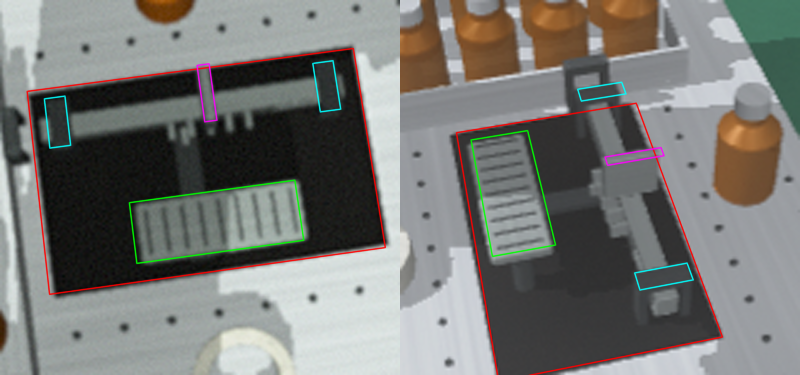

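The top-view fit matches the crop: red bed corners and green pad edge agree to about 1 px. The side crop (tab about 6 crop px lower than the overlay) favours the lower y of the top-only fit. I take the shaker at (514, 15), yaw 0.147. The target hover TCP is about (522, -42), so I move there now.

```bash
python3 -m handwheel '[[[2.8,-1.8,-0.5,0,-0.49],[2.8,-1.8,-0.5,0,-0.49],[2.8,-1.8,-0.5,0,-0.49],[2.8,-1.8,-0.5,0,-0.49],[2.8,-1.8,-0.5,0,-0.49],[2.8,-1.8,-0.5,0,-0.49],[2.8,-1.8,0,0,-0.49],[2.8,-1.8,0,0,-0.49]]]' 20
```

```text
t: 1.67
tool_pos: [375.5, -271.8, 247.2]
eef_rot: [3.066, 0.68, 0.002]
force: [0.6, -0.5, -0.5]
gripper_width: 70.1
finger_force: 0.0
```

```bash
python3 -m handwheel '[[[2.8,-1.8,0,-0.0,-0.49],[2.8,-1.8,0,0,-0.49],[2.8,-1.8,0,0,-0.49],[2.8,-1.8,0,0,-0.49],[2.8,-1.8,0,0,-0.49],[2.8,-1.8,0,0,-0.49],[2.8,-1.8,0,0,-0.49],[2.8,-1.8,0,0,-0.49]]]'
```

```text
t: 2.33
tool_pos: [517.4, -46.3, 246.7]
eef_rot: [3.066, 0.681, 0.001]
force: [0.8, -0.2, 0.8]
gripper_width: 70.0
finger_force: 0.0
```

```bash
python3 -m handwheel '[[[0,0,0,-0.12,-0.49],[0,0,0,-0.12,-0.49],[0,0,0,-0.12,-0.49],[0,0,0,-0.12,-0.49],[0,0,0,-0.12,-0.49],[0,0,0,-0.12,-0.49],[0,0,0,-0.12,-0.49],[0,0,0,-0.12,-0.49]]]'
```

```text
t: 3.0
tool_pos: [516.8, -47.9, 246.5]
eef_rot: [2.4, 2.027, 0.0]
force: [-0.6, -0.4, 0.5]
gripper_width: 70.1
finger_force: 0.0
```

```bash
python3 -m handwheel '[[[0,0,0,-0.12,-0.49],[0,0,0,-0.12,-0.49],[0,0,0,-0.08,-0.49],[0,0,0,0,-0.49]]]'; cat >> h.py <<'E'
def err(s,v,t):
    "shift in cm along tool axes to shaker-frame TCP t, and the turn to align tool y with shaker x"
    R=Rotation.from_rotvec(s["eef_rot"]).as_matrix()
    d=S(v,[t])[0]-s["tool_pos"]; a=np.arctan2(R[1,1],R[0,1])
    c,n=np.cos(v[2]),np.sin(v[2]);o=s["tool_pos"]-[v[0],v[1],0]
    print("shift cm",(R.T@d/10).round(2),"turn",round(-(v[2]-a),3),"tcp in shaker",(c*o[0]+n*o[1]).round(1),(c*o[1]-n*o[0]).round(1),o[2].round(1),"F",s["force"].round(1),"w",round(s["gripper_width"],1),"t",s["t"])
V=[514,15.2,.148]
E
python3 -c "
from h import *
from plant import env
s=env.sense();err(s,V,[-.5,-58,170]);print(s['q'])"
```

```text
t: 3.33
tool_pos: [516.8, -47.9, 246.5]
eef_rot: [2.052, 2.379, -0.0]
force: [0.3, -0.1, 0.2]
gripper_width: 69.9
finger_force: 0.0
shift cm [0.48 0.61 7.65] turn -0.001 tcp in shaker -6.6 -62.8 246.5 F [ 0.3 -0.1  0.2] w 69.9 t 3.3333
[-2.01649153e-01  1.38717921e-02  1.38830726e+00 -1.02090025e-04
  1.73925417e+00 -3.48906159e-01]
```

Aligned above the lock. I descend partway and check from close by.

```bash
python3 -m handwheel '[[[0.2,0.2,1.8,0,-0.49],[0.2,0.2,1.8,0,-0.49],[0.1,0.2,1.8,0,-0.49],[0,0,0,0,-0.49],[0,0,0,0,-0.49]]]'
cat > look.py <<'E'
from h import *
from plant import env,cams,models
import sys
s=env.sense();err(s,V,[-.5,-58,170])
p=cams.capture("wrist");T=np.array(p["tool_from_camera"])
R=Rotation.from_rotvec(s["eef_rot"]).as_matrix()
p["eye"]=s["tool_pos"]+R@T[:3,3];p["rotation"]=Rotation.from_matrix(R@T[:3,:3]).as_rotvec()
im=np.ascontiguousarray(p["frame"][:,:,::-1]);t=float(sys.argv[2])/1000
for b,c in((box(-72,72,-140,95,94),(0,0,255)),(box(-62,-22,-80,30,142),(0,255,0)),(box(22,60,-34+t*1000,-26+t*1000,158),(255,0,255)),(box(23,57,65,79,131),(255,255,0))):
    cv2.polylines(im,[(proj(p,S(V,b))*16).astype(int)],True,c,1,cv2.LINE_AA,4)
cv2.imwrite(f"pics/{sys.argv[1]}.png",im)
for q in("bolt_tab","catch_pad"): print(q,[(np.round(d["centre"]),round(d["confidence"],2)) for d in models.boxes_of(q,p)[:2]])
print("expected",S(V,[[41,-34,140],[-42,-25,142]]).round())
E
python3 look.py w1 0
```

```text
t: 3.75
tool_pos: [521.3, -42.0, 191.6]
eef_rot: [-2.054, -2.375, 0.002]
force: [-0.0, 0.6, -0.3]
gripper_width: 70.2
finger_force: 0.0
shift cm [-0.04  0.07  2.16] turn -0.003 tcp in shaker -1.2 -57.6 191.6 F [-0.   0.6 -0.3] w 70.2 t 3.75
bolt_tab [(array([545.,   4., 122.]), 0.83)]
catch_pad [(array([477.,   1., 142.]), 0.65), (array([633.,  23., 154.]), 0.62)]
expected [[560. -12. 140.]
 [476. -16. 142.]]
```

View pics/w1.png

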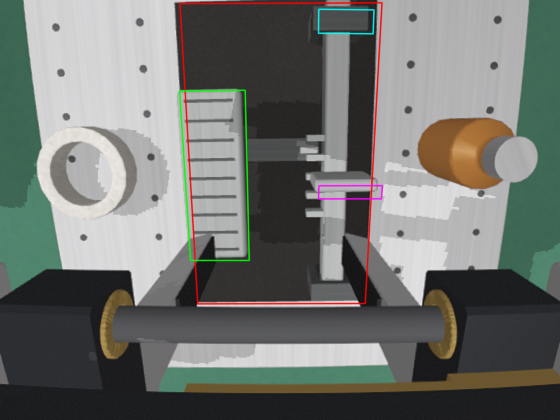

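In the wrist view the pad at (183–245, 92–258) matches the overlay. The tab's top edge at (310–377, 173–187) sits a few mm further along +y than predicted, so there is room behind it. Left finger is over the pad's rear half and right finger behind the tab, so I go down in steps.

```bash
python3 -m handwheel '[[[0,0,1.7,0,-0.49],[0,0,1.4,0,-0.49],[0,0,0.3,0,-0.49],[0,0,0,0,-0.49],[0,0,0,0,-0.49]]]'
```

```text
t: 4.32
tool_pos: [522.5, -42.2, 159.7]
eef_rot: [2.053, 2.376, 0.001]
force: [-0.7, -0.2, 0.7]
gripper_width: 69.9
finger_force: 0.0
```

```bash
python3 -m handwheel '[[[0,0,0.3,0,-0.49],[0,0,0.3,0,-0.49],[0,0,0,0,-0.49],[0,0,0,0,-0.49]]]'
```

```text
t: 4.65
tool_pos: [522.6, -42.2, 153.3]
eef_rot: [2.052, 2.376, 0.001]
force: [1.7, -0.7, 2.6]
gripper_width: 70.0
finger_force: 1.1
```

Contact starts at TCP z ≈ 153, as expected. I press another 7 mm.

```bash
python3 -m handwheel '[[[0,0,0.3,0,-0.49],[0,0,0.3,0,-0.49],[0,0,0.2,0,-0.49],[0,0,0,0,-0.49],[0,0,0,0,-0.49],[0,0,0,0,-0.49]]]'
```

```text
t: 5.15
tool_pos: [522.7, -42.3, 146.2]
eef_rot: [2.052, 2.376, 0.002]
force: [0.8, 0.1, 7.5]
gripper_width: 69.9
finger_force: 3.5
```

Force is 7.5 N with about 7 mm of travel, so the catch is down. I push along tool +x, watching the force.

```bash
python3 -m handwheel '[[[0.3,0,0.05,0,-0.49],[0.4,0,0,0,-0.49],[0.4,0,0,0,-0.49],[0.4,0,0,0,-0.49],[0.4,0,0,0,-0.49],[0.4,0,0,0,-0.49],[0,0,0,0,-0.49]]]'
```

```text
t: 5.73
tool_pos: [520.1, -21.7, 146.2]
eef_rot: [2.049, 2.371, -0.002]
force: [0.9, -5.7, 7.4]
gripper_width: 70.5
finger_force: 4.4
```

```bash
python3 -m handwheel '[[[0.3,0,0,0,-0.49],[0.3,0,0,0,-0.49],[0.3,0,0,0,-0.49],[0.1,0,0,0,-0.49],[0,0,0,0,-0.49]]]';python3 -c "
from h import *
from plant import env
s=env.sense();err(s,V,[-.5,-2,146])"
```

```text
t: 6.15
tool_pos: [518.6, -12.7, 146.2]
eef_rot: [2.05, 2.37, -0.004]
force: [1.0, -6.6, 6.9]
gripper_width: 70.1
finger_force: 4.8
shift cm [ 2.63 -0.1  -0.  ] turn -0.003 tcp in shaker 0.5 -28.3 146.2 F [ 1.  -6.6  6.9] w 70.1 t 6.15
```

```bash
python3 -m handwheel '[[[0.3,0,0,0,-0.49],[0.3,0,0,0,-0.49],[0.3,0,0,0,-0.49],[0.3,0,0,0,-0.49],[0.3,0,0,0,-0.49],[0.3,0,0,0,-0.49],[0.2,0,0,0,-0.49],[0,0,0,0,-0.49]]]'
```

```text
t: 6.82
tool_pos: [515.5, 7.1, 146.2]
eef_rot: [2.05, 2.37, -0.004]
force: [-0.5, -7.1, 7.7]
gripper_width: 69.9
finger_force: 4.9
```

```bash
python3 -m handwheel '[[[0.2,0,0,0,-0.49],[0.2,0,0,0,-0.49],[0,0,0,0,-0.49],[0,0,0,0,-0.49]]]';python3 look.py w2 36
```

```text
t: 7.15
tool_pos: [514.8, 11.0, 146.2]
eef_rot: [2.05, 2.37, -0.005]
force: [0.4, -8.0, 7.7]
gripper_width: 70.1
finger_force: 4.8
shift cm [-5.39 -0.05 -2.34] turn -0.003 tcp in shaker 0.2 -4.3 146.2 F [ 0.4 -8.   7.7] w 70.1 t 7.15
bolt_tab [(array([483.,   8., 133.]), 0.2)]
catch_pad [(array([479.,  10., 134.]), 0.7)]
expected [[560. -12. 140.]
 [476. -16. 142.]]
```

View pics/w2.png

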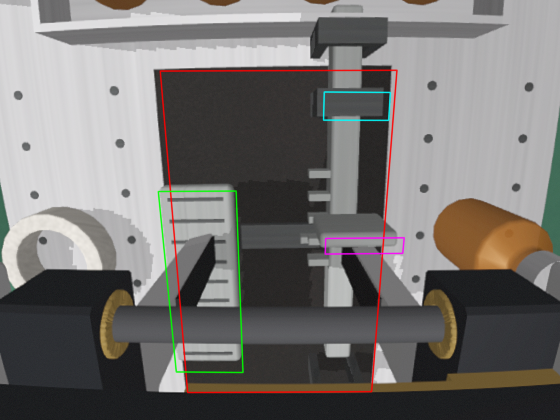

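The wrist view shows the finger against the tab (row about 215–240) and the bar's end in the keeper at (347,20). There is no end-stop force yet, so I continue slowly.

```bash
python3 -m handwheel '[[[0.2,0,0,0,-0.49],[0.1,0,0,0,-0.49],[0,0,0,0,-0.49],[0,0,0,0,-0.49]]]'
```

```text
t: 7.63
tool_pos: [514.4, 13.9, 146.2]
eef_rot: [2.05, 2.37, -0.005]
force: [-0.7, -7.8, 8.4]
gripper_width: 69.8
finger_force: 4.9
```

```bash
python3 -m handwheel '[[[0.2,0,0,0,-0.49],[0,0,0,0,-0.49],[0,0,0,0,-0.49]]]'
```

```text
t: 7.88
tool_pos: [514.3, 14.4, 146.3]
eef_rot: [2.05, 2.367, -0.008]
force: [-0.1, -11.1, 7.9]
gripper_width: 70.1
finger_force: 6.7
```

```bash
python3 -m handwheel '[[[0.2,0,0,0,-0.49],[0.1,0,0,0,-0.49],[0,0,0,0,-0.49],[0,0,0,0,-0.49]]]'
```

```text
t: 8.22
tool_pos: [514.2, 14.6, 146.4]
eef_rot: [2.05, 2.362, -0.013]
force: [1.1, -17.4, 7.0]
gripper_width: 69.9
finger_force: 9.9
```

The end stop is reached: force is rising with no motion. I lift first, still touching the tab so the bolt stays home while the catch springs up, then back off and rise.

```bash
python3 -m handwheel '[[[0,0,-0.4,0,-0.49],[0,0,-0.4,0,-0.49],[0,0,-0.4,0,-0.49],[0,0,0,0,-0.49],[-0.5,0,0,0,-0.49],[-0.7,0,0,0,-0.49],[0,0,0,0,-0.49]]]'
```

```text
t: 8.8
tool_pos: [514.1, 9.6, 155.4]
eef_rot: [-2.054, -2.376, 0.001]
force: [0.2, -0.4, 1.0]
gripper_width: 69.6
finger_force: 0.0
```

```bash
python3 -m handwheel '[[[0,0,-1,0,-0.49],[0,0,-2,0,-0.49],[-1,0,-2,0,-0.49],[-2,0,-2,0,-0.49],[-2,0,-1,0,-0.49],[-2,0,0,0,-0.49],[0,0,0,0,-0.49],[0,0,0,0,-0.49]]]'; python3 look.py w3 40
```

```text
t: 9.47
tool_pos: [524.6, -58.7, 236.7]
eef_rot: [2.054, 2.377, 0.002]
force: [-0.3, 0.7, -0.9]
gripper_width: 70.3
finger_force: 0.0
shift cm [ 1.67 -0.02  6.67] turn -0.003 tcp in shaker -0.4 -74.7 236.7 F [-0.3  0.7 -0.9] w 70.3 t 9.4667
bolt_tab [(array([547.,  27., 120.]), 0.73)]
catch_pad [(array([479.,  -1., 143.]), 0.86)]
expected [[560. -12. 140.]
 [476. -16. 142.]]
```

View pics/w3.png

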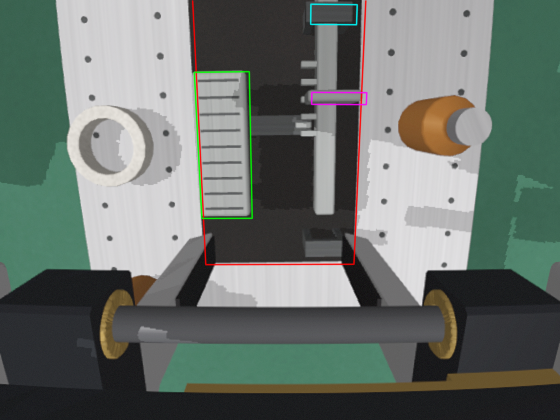

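The tab now matches the overlay drawn for 40 mm travel and the pad matches its raised outline. I verify with the fixed cameras against the start picture.

```bash
python3 - <<'E'
from h import *
from plant import env,cams
out=[];k=2.5
for n,(x,y) in (("top",(190,160)),("side",(190,110))):
    p=cams.capture(n);col=[]
    for fr,t in((cv2.imread(f"pics/{n}1.png"),0),(p["frame"][:,:,::-1],40)):
        im=cv2.resize(np.ascontiguousarray(fr)[y:y+120,x:x+160],None,fx=k,fy=k,interpolation=cv2.INTER_CUBIC)
        f=[[22,-34+t,122],[60,-34+t,122],[60,-34+t,158],[22,-34+t,158]]
        for b,c in((f,(255,0,255)),(box(-62,-22,-80,30,142),(0,255,0))):
            cv2.polylines(im,[((proj(p,S(V,b))-[x,y]+.5)*k*16).astype(int)],True,c,1,cv2.LINE_AA,4)
        col.append(im)
    out.append(np.vstack(col))
cv2.imwrite("pics/cmp.png",np.hstack(out))
E
```

```text
(no output)
```

View pics/cmp.png

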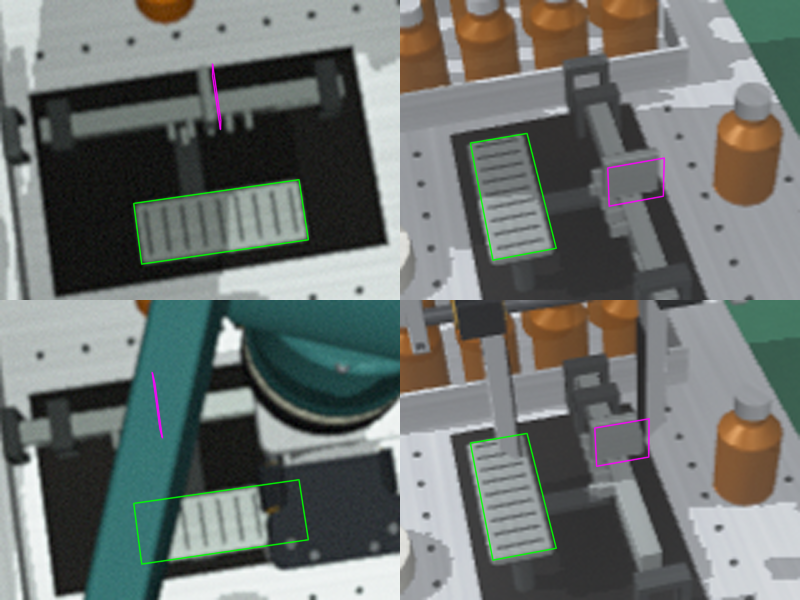

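In the side view the tab's face moves with the overlay by the full 40 mm (bottom edge from about row 205 to 165), and the pad is back at its raised outline. The bottle seen there and the tape roll in the wrist view have not moved, and the robot is clear.

```bash
python3 -c "
from plant import env
print(env.hand_in())"
```

```text
the job is handed in; nothing more can be done
None
```

I handed the job in with the bolt pushed to its end stop, the catch back up and the arm clear; the last pictures support all three, but no verdict came back.

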